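Unpin the cheese cutter and open its blade

TASK

The cheese cutter's blade arm is pinned shut. Draw the locking pin (red grip) out of the fork and lay it down in the two-notched pin rest beside the fork, then swing the blade arm up by its black crossbar to its stop and leave it standing open. Leave the cheese and everything else on the counter where it is.

Things in the scene. Friction and masses are not known exactly. Their poses are not given: they have to be found in the camera images.
- cutter: Cheese cutter, fixed: grey tray 180 mm (x) by 360 mm (y), top 25 mm up; white board (top 40 mm up) on its +y part. Origin: centre of its underside; yaw -0.2 to 0.12. The blade arm lies along its y at x = +50 mm, handle at the -y end, top 97 mm up (103 mm at the fork).
- bore (a point): Centre of the locking bore: axis along the cutter's x, 14.5 mm wide, 85 mm above the counter. It runs through two upright fork plates (36 mm wide along y, 103 mm tall, outer faces at x = -18 and +18 mm) and the arm's lug between them. At the start the pin goes through all three and locks the arm down. Axes as the cutter's.
- rest (a point): Where the pin's origin belongs when parked, pin along x, grip to -x; 70 mm above the counter; axes as the cutter's. The pin rest: two upright steel tabs 4 mm thick, 38 mm wide (y), at x = -24 and +16 mm from here, each with an open-topped notch 15 mm wide, flared to 32 mm at its mouth 14 mm above here, floor 7 mm below. The pin may lie up to 12 mm off along x.
- lock_pin: Pin 127 mm long, 90 g. Shank 12 mm diameter; origin on its axis at mid shank, +x to the tip 38 mm away. Collar at x = -42 to -38 mm; red flat grip x -89 to -42, 14 mm thick (y), z -18 to +12 mm. Starts level in the bore, x along the cutter's x, origin 12 to 18 mm in +x from bore, grip on the robot's side. It slides out straight to the cutter's -x; clear of the fork after 74 mm.
- blade_hinge (a point): Hinge axis of the blade arm, along the cutter's x, 85 mm above the counter; axes as the cutter's.
- crossbar (a point): Point to grip on the arm's handle, a black round crossbar 21 mm in diameter, 100 mm long, parallel to the hinge (cutter's x), 345 mm from it and as high when shut. The point is on the bar's axis, 30 mm from the arm's middle, on the robot's side. It rises on a circle about the hinge as the arm opens; the bar stays level.
- blade_arm (a joint): Angle of the blade arm, rad: 0 shut (start), 0.70 fully open at its stop. Stiff hinge: it takes about 5 to 7 N upward at the crossbar and stays where it is left.
- cheese_block: Pale block of cheese 73 x 89 x 43 mm on the white board, in front of the blade; origin at the centre of its underside. Leave it.
- cheese_wedge: Wedge of cheese 83 x 120 x 60 mm lying on the counter to the right of the cutter; origin at the centre of its underside. Leave it.
- price_card: Price card in a wooden block, 26 x 85 x 87 mm, to the right of the cutter; origin at the centre of its underside. Leave it.
- jar_a: Jar of preserve, red lid, 81 mm diameter, 115 mm tall, right of the cutter; origin at the centre of its underside. Leave it.
- jar_b: Honey-coloured jar, 67 mm diameter, 85 mm tall, right of the cutter; origin at the centre of its underside. Leave it.
- pepper_mill: Brown wooden pepper mill, 58 mm diameter, 170 mm tall, right of the cutter; origin at the centre of its underside. Leave it.
- oval_tin: Flat tin 63 x 105 x 26 mm with a green lid, left; origin at the centre of its underside. Leave it.
Not all that is in view belongs to the job. What is shaped like the lock_pin but purple is not meant.

How it is judged:
By the outcome, as a careful person would: the job done as asked, in the order asked, and still so for the second after the job is handed in, with the robot touching nothing.
It also fails if it takes over 54 s, if anything falls off the work surface, if the arm or the gripper's body presses on something with over 40 N, if the wrist force passes 120 N, or if a joint passes its speed limit or range.

ROBOT

A 6-joint arm with a two-finger parallel gripper is mounted at the origin on a cart in front of the work surface, level with it; the furniture and walls round the work are solid. World frame = base frame: x ahead of the robot, y to its left, z up, the work surface at z = 0. Lengths are in m, angles in rad, forces in N, time in s.
With the tool pointing down it reaches from about 0.15 to 0.775 m from the base axis. Payload 6.1 kg.
Tool frame: the origin (TCP) lies midway between the tips of the shut fingers; the grasp point (between the pads) lies 19 mm behind it; z points along the fingers, y is the line along which they close (so a half turn about z gives the same grasp; the last joint's range is limited). The gripper opens to 85 mm and grips with 20 to 120 N. Pads are 22 mm wide; open, the fingers measure 114 mm over their backs; the gripper's body (76 mm by 85 mm) begins 54 mm behind the grasp point. The pads swing forward as they close: fully open they stand 13 mm farther back than shut.
Start: joints at [1.105, 0.126, -0.04, 1.405, 0, 1.571], TCP at [0.236, 0.469, 0.231] pointing down, gripper open.
Joint ranges: [-2.72, 2.72], [-0.95, 1.95], [-1.27, 1.35], [-1.78, 2.02], [-1.46, 1.47], [-3.14, 3.14]. Speed limits (rad/s): [2.39, 2.39, 3.01, 3.14, 3.14, 3.14].

INTERFACE

Orientations are given as a unit quaternion [w, x, y, z].
In Python, from bench import readout, imaging, arm gives the robot as it stands.
- The arm moves only by the shell command python3 -m pendant 'ROWS' [OPENING] [FORCE]. ROWS is JSON, a list of rows, each an object with "translation": the shift along the tool's x, y, z in mm, a list of three; "turn": the turn about the tool's z in rad. In form: [{"translation": [dx, dy, dz], "turn": turn}, ...]. A call has 1 to 8 rows; each row shifts and turns the commanded pose from where the row before left it, along the tool's axes as they then stand; what a row does not reach is not made up. A row lasts 1/12 s, in which the tool goes at most 41.7 mm and 7.16 degrees, less where a joint would pass 70% of its speed; a pose out of reach is approached as far as the arm can. A call is refused whole if a number of a shift passes 41.7 or a number of a turn 0.125, either way. A call with a gripper value outside its range is refused whole. OPENING is the closure, from 0 (fully open) to 1 (shut), set as the call begins (- or left out, the last holds). The fingers move at their own pace and stop on an object; FORCE is the grip in N (left out, the last holds). Time passes only in rows, so rows that do not move let the fingers close. It gives the time, the measured TCP pose, the force, the opening and the grip force at its end, in the units of the state.
- readout.observe(): the state, without advancing time (a new reading comes with each control period).
- imaging.get_image(name): name is "side" or "top" or "wrist"; returns the picture (384x512x3 uint8, red, green, blue); there is no depth.
- imaging.camera_params(name): a dict with "intrinsics" (3x3 intrinsics, pixels), "rvec" (rotation vector, rad) and "tvec" (3), from world to camera coordinates, as OpenCV has them. Camera axes: x right, y down, z forward; pixel columns grow to the right and rows downward; lengths in m; the calibration is good to about 2 mm. A picture is of the moment at which its call begins: read the wrist's pose just before it. camera_params takes no time and is no camera call; for the wrist camera it gives the pose at the moment of the call.
- arm.close_job(): hands the job in; it is judged then, once.
The state is a dict: "clock": time; "joints": joint angles; "qvel": joint speeds; "joint_torque": joint torques, N m; "ee_pos": TCP position; "ee_rot": TCP orientation; "contact_force": force on the tool from outside, world axes, zero at the start; "ft_torque": the same for the moment, N m; "grip_width": opening from 0.0 (shut) to 1.0 (fully open); "finger_force": force on a finger pad.
Only numpy, scipy, OpenCV 4.12 (cv2) and the standard library are available. Lean on these libraries where they do the work, as an engineer would, in place of code of your own. Each camera call takes 0.05 s, during which the arm holds its last target. There are 200 camera calls.

## Working session

There is one attempt and no reset: what is moved stays moved. The work goes in short steps, Python scripts to look and compute and a shell command to move; the robot and the scene stay as the last step left them, time stands still between calls to the robot, and variables do not carry over. Pictures are saved under pics/ and viewed, at most 15 in all, crops included, and the job is handed in when it is done.

```bash
ls; mkdir -p pics
cat > h.py <<'E'
import numpy as np, cv2
from bench import readout, imaging, arm
def cam(n):
    p=imaging.camera_params(n); R=cv2.Rodrigues(np.array(p["rvec"],float))[0]
    return np.array(p["intrinsics"],float),R,np.array(p["tvec"],float).ravel()
def ray(n,u,v,c=None):
    K,R,t=c or cam(n); d=R.T@np.linalg.inv(K)@np.array([u,v,1.]); return -R.T@t,d/np.linalg.norm(d)
def onz(n,u,v,z,c=None):
    o,d=ray(n,u,v,c); return o+d*(z-o[2])/d[2]
def proj(n,P,c=None):
    K,R,t=c or cam(n); q=K@(R@np.array(P,float)+t); return q[:2]/q[2]
def tri(r):
    A=sum(np.eye(3)-np.outer(d,d) for o,d in r); b=sum((np.eye(3)-np.outer(d,d))@o for o,d in r); return np.linalg.solve(A,b)
def grab(n,f):
    im=cv2.cvtColor(imaging.get_image(n),cv2.COLOR_RGB2BGR); cv2.imwrite("pics/"+f,im); return im
E
python3 - <<'E'
from h import *
a=grab("top","top0.png");b=grab("side","side0.png");c=grab("wrist","wr0.png")
s=readout.observe();print(s)
for n in("top","side","wrist"):
    K,R,t=cam(n);print(n,K[0,0],-R.T@t,R[2])
E
```

```text
pics
{'clock': 0.15, 'joints': array([ 1.10498485e+00,  1.26267587e-01, -4.03785688e-02,  1.40540142e+00,
        1.10732011e-05,  1.57081657e+00]), 'qvel': array([ 0.00079291,  0.00027898,  0.0037095 , -0.00019628, -0.00044395,
        0.00143786]), 'joint_torque': array([-2.87554722e-04, -4.36277103e+01,  3.53148937e+01,  1.36022590e-02,
       -1.22091506e-04,  7.77945729e-06]), 'ee_pos': array([0.23565706, 0.46878274, 0.23069247]), 'ee_rot': array([-1.49778196e-04,  2.30815585e-01,  9.72997315e-01, -6.07454003e-04]), 'contact_force': array([-0.58251495, -0.68817157, -0.25868991]), 'ft_torque': array([-0.00270994, -0.02452459, -0.08363863]), 'finger_force': 0.0, 'grip_width': 1.0009900313240043}
top 466.62336985601485 [ 0.37084495 -0.04078457  1.60168112] [ 0.08547179 -0.01656335 -0.99620291]
side 424.2353566236694 [ 0.17550944 -1.46975396  0.63348924] [ 0.21835324  0.9117316  -0.34794734]
wrist 292.7369417497151 [0.16586403 0.50495619 0.37276079] [ 0.27519167 -0.13931997 -0.95124103]
```

View pics/top0.png

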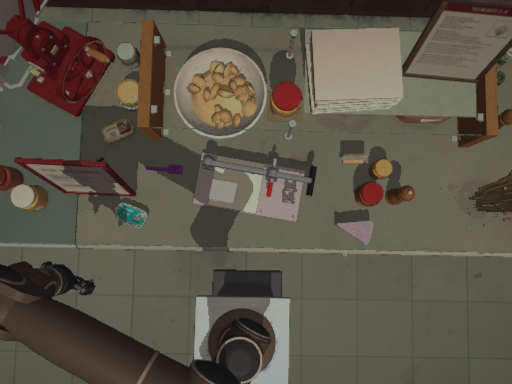

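View pics/side0.png

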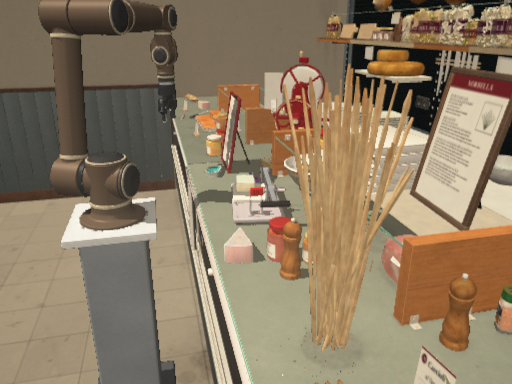

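Top view: red grip at (269,188) below the fork (271,172), pin rest at (290,190), black crossbar at (311,180), purple decoy at (165,169). Other red things: jar lids at (370,194) and (287,97), slicer at (70,60). The red grip on the fork is the choice; I'll check it in a close crop.

Run:
```python
from h import *
a=cv2.imread("pics/top0.png");b=cv2.imread("pics/side0.png")
A=cv2.resize(a[140:230,185:330],None,fx=5.4,fy=5.4,interpolation=cv2.INTER_CUBIC)[:480]
cv2.imwrite("pics/crop0.png",A)
B=cv2.resize(b[160:240,220:310],None,fx=7,fy=7,interpolation=cv2.INTER_CUBIC)
cv2.imwrite("pics/crop1.png",B)
for n,i,z,(x0,x1,y0,y1) in(("top",a,.085,(255,280,175,205)),("side",b,.085,(235,275,180,200))):
    h=cv2.cvtColor(i,cv2.COLOR_BGR2HSV);m=((h[...,0]<8)|(h[...,0]>172))&(h[...,1]>150)&(h[...,2]>70)
    m2=np.zeros_like(m);m2[y0:y1,x0:x1]=m[y0:y1,x0:x1]
    p=np.argwhere(m2)[:,::-1];print(n,len(p),p.mean(0),p.min(0),p.max(0))
    if n=="top":print(onz(n,*p.mean(0),.094))
```

```text
top 48 [269.375      188.85416667] [267 183] [272 195]
[ 0.50994625 -0.08077113  0.094     ]
side 96 [256.21875 190.71875] [250 187] [262 194]
```

View pics/crop0.png

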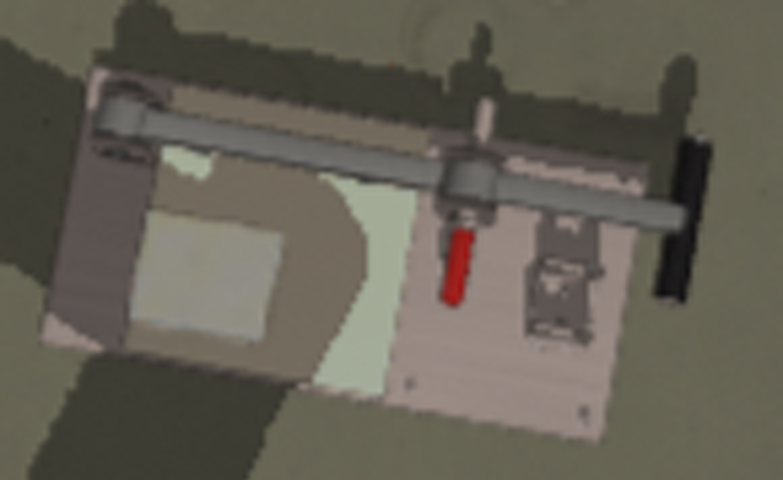

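The crop confirms it: the red flat grip (crop 457,267) sits below the fork, with the pin tip at (485,100), rest tabs at (565,235) and (560,325), and crossbar at (685,220). I'll go over the cutter for a close look.

```bash
python3 -m pendant '[{"translation":[-27,-25,-5],"turn":0},{"translation":[-27,-25,-5],"turn":0},{"translation":[-27,-25,-5],"turn":0},{"translation":[-27,-25,-5],"turn":0},{"translation":[-27,-25,-5],"turn":0},{"translation":[-27,-25,-5],"turn":0},{"translation":[-27,-25,-5],"turn":0},{"translation":[-27,-25,-5],"turn":0}]'
python3 -m pendant '[{"translation":[-27,-25,-5],"turn":0},{"translation":[-27,-25,-5],"turn":0},{"translation":[-27,-25,-5],"turn":0},{"translation":[-27,-25,-5],"turn":0},{"translation":[-27,-25,-5],"turn":0},{"translation":[-27,-25,-5],"turn":0},{"translation":[-27,-25,-5],"turn":0},{"translation":[-27,-25,-5],"turn":0}]'
python3 -m pendant '[{"translation":[0,0,0],"turn":-0.09},{"translation":[0,0,0],"turn":-0.09},{"translation":[0,0,0],"turn":-0.09},{"translation":[0,0,0],"turn":0},{"translation":[0,0,0],"turn":0}]'
python3 - <<'E'
from h import *
s=readout.observe();print(s['clock'],s['joints'],s['ee_pos'],s['ee_rot'])
c=cam("wrist");a=grab("wrist","w1.png");np.save("w1.npy",np.array([*c[0].ravel(),*c[1].ravel(),*c[2]]))
E
```

```text
clock: 0.82
ee_pos: [0.3389, 0.1916, 0.2715]
ee_rot: [0.0, 0.231, 0.973, 0.0]
contact_force: [1.8, 0.4, -0.6]
grip_width: 0.999
finger_force: 0.0
clock: 1.48
ee_pos: [0.4422, -0.0843, 0.3115]
ee_rot: [0.0, 0.231, 0.973, 0.0]
contact_force: [1.0, 0.3, -0.1]
grip_width: 0.999
finger_force: 0.0
clock: 1.9
ee_pos: [0.442, -0.0824, 0.3111]
ee_rot: [-0.0, 0.099, 0.995, 0.0]
contact_force: [0.2, 0.6, -0.4]
grip_width: 1.003
finger_force: 0.0
1.9 [-1.84330225e-01 -2.89236378e-03 -2.45536177e-03  1.57167992e+00
  2.51435174e-05  1.41112265e-02] [ 0.44201557 -0.08240479  0.31109508] [-2.21417848e-04  9.90580057e-02  9.95081636e-01  3.15078246e-05]
```

View pics/w1.png

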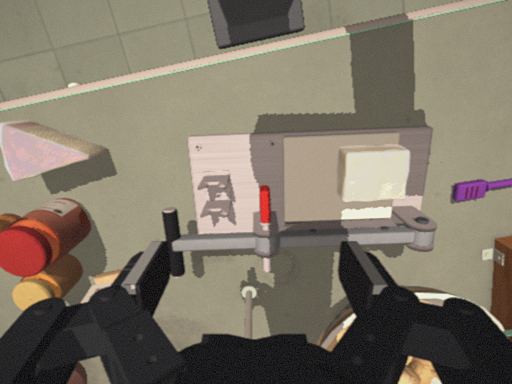

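The wrist view shows the red grip at (265,203), pin tip at (266,266), rest tabs at (216,185) and (216,210), crossbar at (174,242) and hinge at (422,235). I'll zoom in for the rest and measure.

Run:
```python
from h import *
v=np.load("w1.npy");c=(v[:9].reshape(3,3),v[9:18].reshape(3,3),v[18:])
a=cv2.imread("pics/w1.png")
cv2.imwrite("pics/crop2.png",cv2.resize(a[165:285,155:290],None,fx=5,fy=5,interpolation=cv2.INTER_CUBIC))
h=cv2.cvtColor(a,cv2.COLOR_BGR2HSV)
m=((h[...,0]<8)|(h[...,0]>172))&(h[...,1]>150)&(h[...,2]>70)
m[:,:250]=0;m[:170]=0;m[240:]=0;m[:,285:]=0
p=np.argwhere(m)[:,::-1];print("red",len(p),p.mean(0),p.min(0),p.max(0))
r=cv2.fitLine(p.astype(np.float32),cv2.DIST_L2,0,.01,.01).ravel();print(r)
for q in(p[p[:,1]<p[:,1].min()+3].mean(0),p[p[:,1]>p[:,1].max()-3].mean(0)):print(q,onz("",*q,.097,c),onz("",*q,.085,c))
d=(h[...,2]<55);d[:200]=0;d[280:]=0;d[:,:158]=0;d[:,190:]=0
n,l,st,ce=cv2.connectedComponentsWithStats(d.astype(np.uint8))
for i in range(1,n):
    if st[i,4]>150:print("dark",st[i],ce[i],onz("",*ce[i],.09,c))
```

```text
red 335 [264.51940299 204.04477612] [260 186] [270 222]
[4.3364827e-02 9.9905932e-01 2.6451941e+02 2.0404477e+02]
[263.65217391 187.04347826] [ 0.48153566 -0.07679224  0.097     ] [ 0.48545028 -0.07714518  0.085     ]
[265.         220.82608696] [ 0.52829508 -0.08380465  0.097     ] [ 0.53378507 -0.08439384  0.085     ]
dark [ 158  211   26   69 1120] [169.59821429 249.89910714] [ 0.54909897 -0.22355896  0.09      ]
```

View pics/crop2.png

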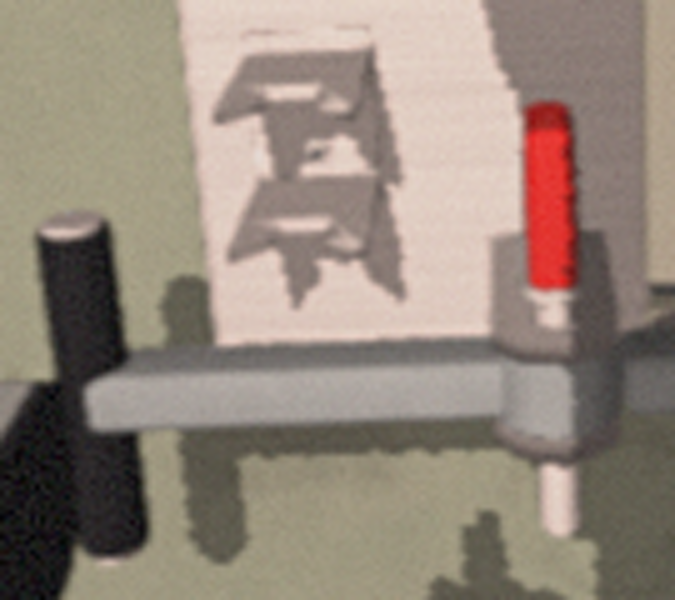

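Run:
```python
from h import *
v=np.load("w1.npy");c=(v[:9].reshape(3,3),v[9:18].reshape(3,3),v[18:])
def P(x,y,z): return onz("",155+x/5,165+y/5,z,c)
def F(u,w,z): return onz("",u,w,z,c)
print("cam",-c[1].T@c[2])
def yaw_x(a,b): d=b-a; return np.linalg.norm(d).round(4),np.arctan2(d[1],d[0]).round(3)
def yaw_y(a,b): d=b-a; return np.linalg.norm(d).round(4),np.arctan2(-d[0],d[1]).round(3)
t0,t1=F(190,136,.025),F(431,127,.025);print("tray",t0,t1,yaw_y(t0,t1))
b0,b1=P(75,228,.085),P(113,553,.085);print("bar",b0,b1,yaw_x(b0,b1))
h=F(422,220,.103);a=P(95,400,.097);print("arm",yaw_y(a,h))
r0,r1=P(285,120,.084),P(297,256,.084);print("tabs",r0,r1,yaw_x(r0,r1), yaw_y(P(215,122,.084),P(355,118,.084)),yaw_y(P(230,262,.084),P(365,250,.084)))
bs=P(243,57,.025),P(372,45,.025);print("base tab1",bs,yaw_y(*bs))
g0,g1=P(549,125,.097),P(552,288,.097);print("grip top",g0,g1,yaw_x(g0,g1));tip=P(560,530,.083);print("tip",tip,yaw_x(g1,tip))
```

```text
cam [ 0.36534432 -0.06631648  0.45317699]
tray [ 0.40721827 -0.16956751  0.025     ] [0.46277057 0.17468418 0.025     ] (np.float64(0.3487), np.float64(-0.16))
bar [ 0.49361836 -0.20813205  0.085     ] [ 0.59496252 -0.2262589   0.085     ] (np.float64(0.103), np.float64(-0.177))
arm (np.float64(0.3312), np.float64(-0.076))
tabs [ 0.47502549 -0.14501193  0.084     ] [ 0.51386187 -0.15117547  0.084     ] (np.float64(0.0393), np.float64(-0.157)) (np.float64(0.0373), np.float64(-0.167)) (np.float64(0.0373), np.float64(-0.101))
base tab1 (array([ 0.47042744, -0.16528871,  0.025     ]), array([ 0.47441549, -0.1259831 ,  0.025     ])) (np.float64(0.0395), np.float64(-0.101))
grip top [ 0.48574664 -0.07608839  0.097     ] [ 0.53093675 -0.0837579   0.097     ] (np.float64(0.0458), np.float64(-0.168))
tip [ 0.61426614 -0.09642704  0.083     ] (np.float64(0.0854), np.float64(-0.151))
```

```bash
python3 -m pendant '[{"translation":[0,0,0],"turn":-0.036},{"translation":[-16,3,29],"turn":0},{"translation":[-16,3,29],"turn":0},{"translation":[-16,3,29],"turn":0},{"translation":[-15,4,29],"turn":0},{"translation":[0,0,39],"turn":0},{"translation":[0,0,0],"turn":0},{"translation":[0,0,0],"turn":0}]' 0.5 60
cat > red.py <<'E'
from h import *
import sys
s=readout.observe();c=cam("wrist");a=grab("wrist",sys.argv[1])
h=cv2.cvtColor(a,cv2.COLOR_BGR2HSV)
m=(((h[...,0]<8)|(h[...,0]>172))&(h[...,1]>150)&(h[...,2]>60)).astype(np.uint8)
n,l,st,ce=cv2.connectedComponentsWithStats(m)
e=s["ee_pos"];w,x,y,z=s["ee_rot"];th=np.arctan2(2*(x*y),1-2*x*x-2*z*z)
print(e,"tool yaw",-np.arctan2(2*x*y,1-2*x*x))
for i in range(1,n):
    if st[i,4]>300:
        p=np.argwhere(l==i)[:,::-1]
        k=[onz("",*p[np.abs(p[:,1]-r)<2].mean(0),.097,c) for r in(st[i,1]+4,st[i,1]+st[i,3]-5)]
        print(st[i],ce[i],*k,np.arctan2(*(k[1]-k[0])[1::-1]))
E
python3 red.py w2.png
```

```text
clock: 2.62
ee_pos: [0.5045, -0.0789, 0.1547]
ee_rot: [-0.003, 0.08, 0.997, 0.0]
contact_force: [0.4, 0.5, 0.9]
grip_width: 0.496
finger_force: 0.0
[ 0.50451718 -0.07892263  0.15470409] tool yaw -0.16037699039992612
[ 243  173   18   64 1048] [251.96660305 205.33396947] [ 0.48374073 -0.07610293  0.097     ] [ 0.52628125 -0.08312289  0.097     ] -0.16354435285214744
```

View pics/w2.png

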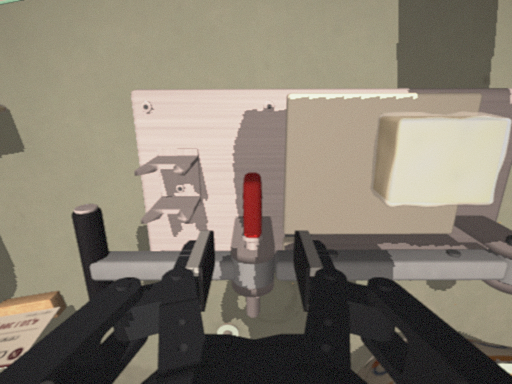

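The wrist picture shows the grip (252,205) between the open fingers and the rest tabs at (161,172) and (166,218). The alignment is good, so I'll descend and grip.

```bash
python3 -m pendant '[{"translation":[-1,-0.5,30],"turn":0},{"translation":[0,0,30],"turn":0},{"translation":[0,0,20],"turn":0},{"translation":[0,0,12],"turn":0},{"translation":[0,0,0],"turn":0}]'
python3 -m pendant '[{"translation":[0,0,0],"turn":0},{"translation":[0,0,0],"turn":0},{"translation":[0,0,0],"turn":0},{"translation":[0,0,0],"turn":0},{"translation":[0,0,0],"turn":0},{"translation":[0,0,0],"turn":0}]' 1 60
```

```text
clock: 3.08
ee_pos: [0.5078, -0.0803, 0.0651]
ee_rot: [0.0, 0.08, 0.997, -0.0]
contact_force: [-0.3, -1.3, -0.8]
grip_width: 0.496
finger_force: 0.0
clock: 3.58
ee_pos: [0.5092, -0.0805, 0.067]
ee_rot: [0.002, 0.08, 0.997, -0.0]
contact_force: [-0.6, -0.6, 5.6]
grip_width: 0.155
finger_force: 61.0
```

```bash
python3 -m pendant '[{"translation":[6,0,-2],"turn":0},{"translation":[8,0,0],"turn":0},{"translation":[8,0,0],"turn":0}]'
python3 -m pendant '[{"translation":[10,0,0],"turn":0},{"translation":[10,0,0],"turn":0},{"translation":[12,0,0],"turn":0},{"translation":[12,0,0],"turn":0},{"translation":[12,0,0],"turn":0},{"translation":[8,0,0],"turn":0},{"translation":[4,0,0],"turn":0},{"translation":[0,0,0],"turn":0}]'
python3 red.py w3.png
python3 - <<'E'
from h import *
E
```

```text
clock: 3.83
ee_pos: [0.4858, -0.0767, 0.0672]
ee_rot: [0.001, 0.08, 0.997, -0.0]
contact_force: [2.3, -0.5, 2.6]
grip_width: 0.154
finger_force: 60.6
clock: 4.5
ee_pos: [0.4166, -0.0656, 0.0658]
ee_rot: [-0.001, 0.08, 0.997, 0.0]
contact_force: [-0.4, -0.4, -0.7]
grip_width: 0.15
finger_force: 60.0
[ 0.41655561 -0.06555798  0.06575364] tool yaw -0.15978046993102002
[ 238  208   32  106 2962] [253.72653612 260.28089129] [ 0.38569521 -0.05996573  0.097     ] [ 0.43332526 -0.06758016  0.097     ] -0.1585245830564405
```

View pics/w3.png

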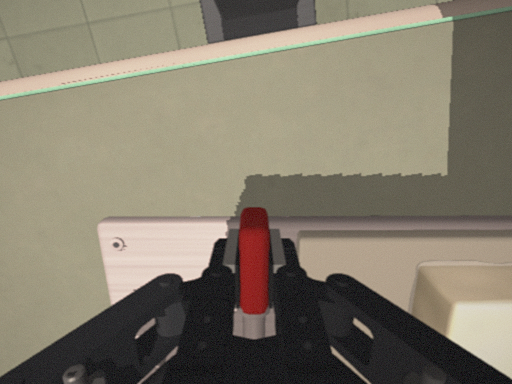

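The picture shows the pin held at (253,260), clear of the fork, with the collar at (255,330). I'll refine the rest position from the second view and then go there.

Run:
```python
from h import *
from scipy.spatial.transform import Rotation as Ro
s=readout.observe();q=s["ee_rot"];Rt=Ro.from_quat([*q[1:],q[0]]).as_matrix();K,R,t=cam("wrist")
C=Rt.T@(-R.T@t-s["ee_pos"]);M=R@Rt          # camera in tool
q=[-.003,.08,.997,0];R2=Ro.from_quat([*q[1:],q[0]]).as_matrix();p2=np.array([.50452,-.07892,.1547])
Rc=M@R2.T;o=p2+R2@C;c=(K,Rc,-Rc@o)
a=cv2.imread("pics/w2.png")
cv2.imwrite("pics/crop3.png",cv2.resize(a[140:240,120:220],None,fx=6,fy=6,interpolation=cv2.INTER_CUBIC))
print(s["ee_pos"],"red check",onz("",252,233,.097,c))
for px in((138,173),(185,172),(161,172.5),(145,219),(188,218),(166.5,218)):print(px,onz("",*px,.084,c))
print("bar",onz("",88,209,.085,c))
```

```text
[ 0.4176224  -0.0657291   0.06598511] red check [ 0.5270618  -0.08325064  0.097     ]
(138, 173) [ 0.47062858 -0.16120454  0.084     ]
(185, 172) [ 0.47546259 -0.12605349  0.084     ]
(161, 172.5) [ 0.47298755 -0.14399039  0.084     ]
(145, 219) [ 0.50800999 -0.16614517  0.084     ]
(188, 218) [ 0.51254723 -0.13229843  0.084     ]
(166.5, 218) [ 0.50986142 -0.1491049   0.084     ]
bar [ 0.49239088 -0.20730875  0.085     ]
```

View pics/crop3.png

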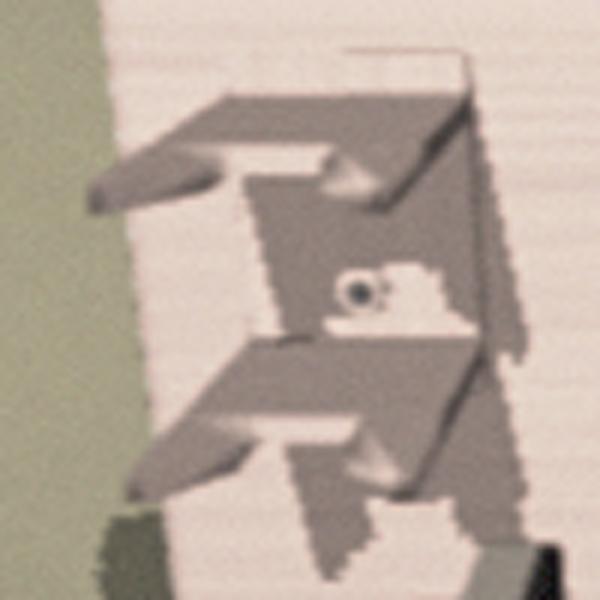

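```bash
python3 -m pendant '[{"translation":[0,0,-15],"turn":0},{"translation":[0,0,-15],"turn":0},{"translation":[0,-23,0],"turn":0},{"translation":[0,-23,0],"turn":0},{"translation":[0,-23,0],"turn":0},{"translation":[-14,0,0],"turn":0},{"translation":[-13,0,0],"turn":0},{"translation":[0,0,0],"turn":0}]'
python3 red.py w4.png
python3 - <<'E'
from h import *
a=grab("top","t4.png");b=grab("side","s4.png")
A=cv2.resize(a[150:230,220:325],None,fx=5,fy=5,interpolation=cv2.INTER_CUBIC)
B=cv2.resize(b[170:230,220:300],None,fx=5,fy=5,interpolation=cv2.INTER_CUBIC)
o=np.zeros((400,525+0,3),np.uint8);o[:]=A
f=np.zeros((400,800,3),np.uint8);f[:,:400]=cv2.resize(A,(400,400*400//525))[:400].repeat(1,0) if 0 else 0
f[:305,:400]=cv2.resize(A,(400,305));f[:300,400:]=B;cv2.imwrite("pics/v4.png",f[:305])
E
```

```text
clock: 5.22
ee_pos: [0.4368, -0.139, 0.0962]
ee_rot: [0.001, 0.08, 0.997, -0.0]
contact_force: [1.1, 0.8, -0.8]
grip_width: 0.153
finger_force: 60.0
[ 0.43675799 -0.13901025  0.09621668] tool yaw -0.16018082256252664
[ 238  208   32  106 2944] [253.81182065 260.69836957] [ 0.4185027 -0.1354516  0.097    ] [ 0.47933753 -0.14530461  0.097     ] -0.16056897505946138
```

View pics/v4.png

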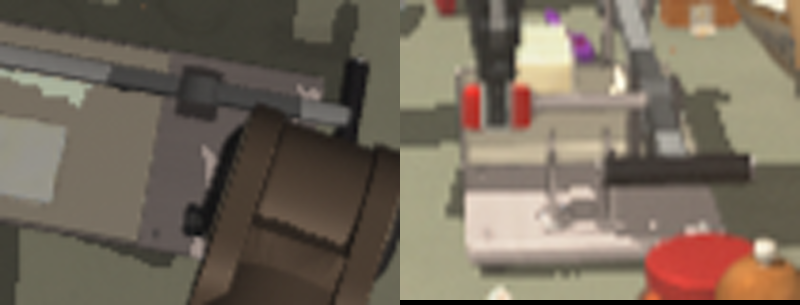

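Run:
```python
from h import *
def ons(px,P,n):
    o,d=ray("side",*px);return o+d*((np.array(P)-o)@n)/(d@n)
v=np.array([.160,.987,0]);u=np.array([.987,-.16,0])
T=np.array([.4368,-.139,.114])
for nm,px in(("tip",(269,190)),("grip+end",(220+130/5,170+105/5)),("grip-end",(220+64/5,170+105/5))):
    q=ons(px,T,v);print(nm,q,(q-T)@u)
R=np.array([.498,-.149,.07])
for nm,px in(("tab-",(250,170+130/5)),("tab+",(261.4,170+125/5))):
    q=ons(px,R,v);print(nm,q,(q-R)@u)
```

```text
tip [ 0.5374326  -0.15531329  0.10963846] 0.10193450261631445
grip+end [ 0.45921063 -0.14263293  0.10823031] 0.022700558977079777
grip-end [ 0.41459996 -0.13540121  0.10953129] -0.02248724356614561
tab- [ 0.4726701  -0.14489384  0.08939051] -0.02565760053855245
tab+ [ 0.51158611 -0.15120241  0.0919322 ] 0.013761876964015318
```

```bash
python3 -m pendant '[{"translation":[7,0,0],"turn":0},{"translation":[0,0,15],"turn":0},{"translation":[0,0,10],"turn":0},{"translation":[0,0,5],"turn":0},{"translation":[0,0,0],"turn":0}]'
python3 -m pendant '[{"translation":[0,0,4],"turn":0},{"translation":[0,0,4],"turn":0},{"translation":[0,0,3],"turn":0},{"translation":[0,0,0],"turn":0}]'
```

```text
clock: 5.78
ee_pos: [0.4258, -0.1366, 0.065]
ee_rot: [-0.001, 0.08, 0.997, 0.0]
contact_force: [-0.3, -0.0, -0.9]
grip_width: 0.15
finger_force: 60.0
clock: 6.12
ee_pos: [0.427, -0.1371, 0.0548]
ee_rot: [-0.0, 0.08, 0.997, 0.0]
contact_force: [-0.2, -0.2, -1.4]
grip_width: 0.153
finger_force: 60.0
```

```bash
python3 -m pendant '[{"translation":[-3,0,0],"turn":0},{"translation":[0,0,2],"turn":0},{"translation":[0,0,0],"turn":0}]'
python3 -m pendant '[{"translation":[0,0,2],"turn":0},{"translation":[0,0,0],"turn":0},{"translation":[0,0,0],"turn":0}]'
```

```text
clock: 6.37
ee_pos: [0.4304, -0.1377, 0.0532]
ee_rot: [0.0, 0.08, 0.997, 0.0]
contact_force: [0.8, -0.1, -0.9]
grip_width: 0.15
finger_force: 60.0
clock: 6.62
ee_pos: [0.4306, -0.1378, 0.0522]
ee_rot: [0.001, 0.08, 0.997, -0.0]
contact_force: [-2.3, 1.2, 6.5]
grip_width: 0.152
finger_force: 61.1
```

```bash
python3 -m pendant '[{"translation":[0,0,0],"turn":0},{"translation":[0,0,0],"turn":0},{"translation":[0,0,0],"turn":0},{"translation":[0,0,0],"turn":0}]' 0.5
python3 -m pendant '[{"translation":[0,0,-25],"turn":0},{"translation":[0,0,-40],"turn":0},{"translation":[0,0,-40],"turn":0},{"translation":[20,0,-35],"turn":0},{"translation":[20,0,-20],"turn":0},{"translation":[0,0,0],"turn":0}]' 0.3
python3 red.py w5.png
python3 - <<'E'
from h import *
b=grab("side","s5.png");w=cv2.imread("pics/w5.png")
f=np.zeros((384,800,3),np.uint8);f[:,:480]=w[:,16:496];f[:240,480:]=cv2.resize(b[170:230,220:300],None,fx=4,fy=4,interpolation=cv2.INTER_CUBIC);cv2.imwrite("pics/v5.png",f)
E
```

```text
clock: 6.95
ee_pos: [0.4301, -0.1376, 0.0512]
ee_rot: [-0.0, 0.08, 0.997, 0.0]
contact_force: [0.3, 0.3, 0.5]
grip_width: 0.498
finger_force: 0.0
clock: 7.45
ee_pos: [0.3902, -0.1314, 0.2162]
ee_rot: [0.003, 0.08, 0.997, -0.001]
contact_force: [0.9, -0.6, 0.8]
grip_width: 0.7
finger_force: 0.0
[ 0.39021177 -0.13143312  0.21620533] tool yaw -0.16005634840570088
[248 186  13  47 543] [254.34438306 208.97421731] [ 0.40079411 -0.13210875  0.097     ] [ 0.43980795 -0.13831224  0.097     ] -0.1576871488394792
[   0  279   60   73 2556] [ 21.24334898 314.25      ] [ 0.46276374 -0.40378548  0.097     ] [ 0.54462118 -0.44005801  0.097     ] -0.4171163329519123
```

View pics/v5.png

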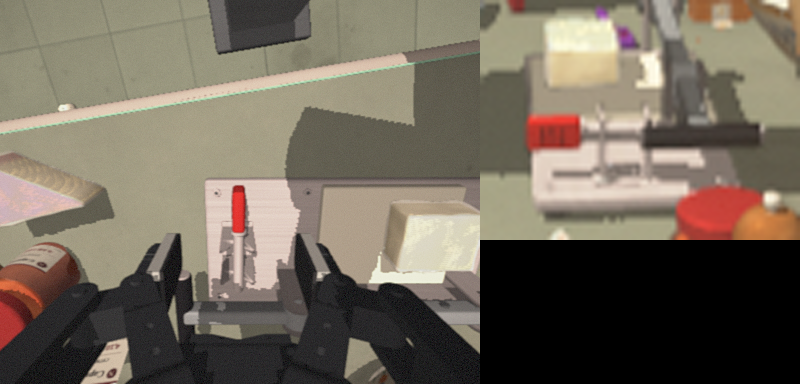

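The pin lies level in both notches (grip at (238,208) in the left picture; collar just outside the near tab in the side view). Next I'll move over the crossbar with the fingers narrowed.

```bash
python3 -m pendant '[{"translation":[-33,-15,0],"turn":0},{"translation":[-34,-15,0],"turn":0},{"translation":[-34,-15,0],"turn":0},{"translation":[-33,-14,0],"turn":0},{"translation":[0,0,30],"turn":0},{"translation":[0,0,30],"turn":0},{"translation":[0,0,0],"turn":0},{"translation":[0,0,0],"turn":0}]' 0.6 25
python3 - <<'E'
from h import *
s=readout.observe();print(s["ee_pos"],s["ee_rot"]);c=cam("wrist")
a=grab("wrist","w6.png");print("proj bar point",proj("",[.5128,-.211,.085],c),proj("",[.493,-.2077,.085],c))
np.save("w6.npy",np.array([*c[0].ravel(),*c[1].ravel(),*c[2]]))
E
```

```text
clock: 8.22
ee_pos: [0.512, -0.2102, 0.1481]
ee_rot: [-0.003, 0.08, 0.997, 0.001]
contact_force: [-0.3, -0.0, -0.0]
grip_width: 0.4
finger_force: 0.0
[ 0.51201412 -0.21016267  0.14809951] [-0.00326745  0.07980375  0.99680467  0.00106347]
proj bar point [251.80834122 203.26163842] [251.93687192 177.51909918]
```

View pics/w6.png

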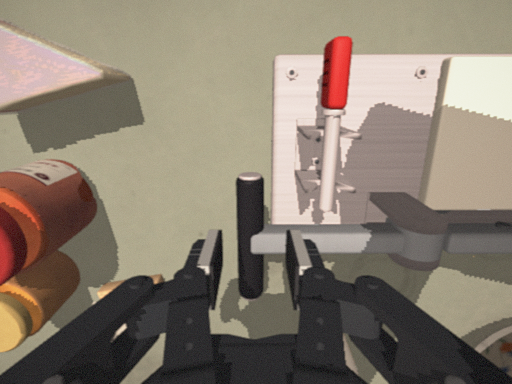

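The bar (near end (251,178)) is centred between the fingers, and the pin is still in its rest. I'll descend and grip lightly.

```bash
python3 -m pendant '[{"translation":[0,-1,30],"turn":0},{"translation":[0,0,25],"turn":0},{"translation":[0,0,16],"turn":0},{"translation":[0,0,8],"turn":0},{"translation":[0,0,0],"turn":0}]'
python3 -m pendant '[{"translation":[0,0,0],"turn":0},{"translation":[0,0,0],"turn":0},{"translation":[0,0,0],"turn":0},{"translation":[0,0,0],"turn":0},{"translation":[0,0,0],"turn":0}]' 1 35
```

```text
clock: 8.68
ee_pos: [0.5131, -0.2116, 0.0722]
ee_rot: [-0.0, 0.08, 0.997, 0.0]
contact_force: [0.3, 0.3, 0.5]
grip_width: 0.394
finger_force: 0.0
clock: 9.1
ee_pos: [0.5139, -0.2133, 0.0742]
ee_rot: [0.001, 0.08, 0.997, -0.002]
contact_force: [-1.4, -4.3, -1.0]
grip_width: 0.232
finger_force: 34.5
```

```bash
python3 -m pendant '[{"translation":[0,0,0],"turn":0},{"translation":[0,0,0],"turn":0},{"translation":[0,0,4],"turn":0},{"translation":[0,0,4],"turn":0},{"translation":[0,0,0],"turn":0}]' 0.6
python3 -m pendant '[{"translation":[0,0,0],"turn":0},{"translation":[0,0,0],"turn":0},{"translation":[0,0,0],"turn":0},{"translation":[0,0,0],"turn":0},{"translation":[0,0,0],"turn":0}]' 1 45
python3 -m pendant '[{"translation":[0,0.4,-17.2],"turn":0},{"translation":[0,1.3,-17.2],"turn":0},{"translation":[0,0,0],"turn":0}]'
```

```text
clock: 9.52
ee_pos: [0.5131, -0.2115, 0.0636]
ee_rot: [-0.0, 0.08, 0.997, 0.0]
contact_force: [-1.6, -0.0, -0.6]
grip_width: 0.401
finger_force: 0.0
clock: 9.93
ee_pos: [0.5129, -0.2132, 0.0641]
ee_rot: [-0.001, 0.08, 0.997, -0.002]
contact_force: [-1.3, -5.8, -1.9]
grip_width: 0.23
finger_force: 43.9
clock: 10.18
ee_pos: [0.5132, -0.2115, 0.1007]
ee_rot: [-0.0, 0.08, 0.997, -0.002]
contact_force: [-4.6, -3.4, 0.3]
grip_width: 0.228
finger_force: 44.9
```

```bash
python3 -m pendant '[{"translation":[0,2.2,-17.1],"turn":0},{"translation":[0,3,-17],"turn":0},{"translation":[0,3.9,-16.8],"turn":0},{"translation":[0,4.7,-16.6],"turn":0},{"translation":[0,5.5,-16.3],"turn":0}]'
python3 -m pendant '[{"translation":[0,6.3,-16],"turn":0},{"translation":[0,7.1,-15.7],"turn":0},{"translation":[0,7.9,-15.3],"turn":0},{"translation":[0,8.6,-14.9],"turn":0}]'
```

```text
clock: 10.6
ee_pos: [0.516, -0.1937, 0.1826]
ee_rot: [-0.001, 0.081, 0.997, -0.003]
contact_force: [-1.3, -11.0, -3.9]
grip_width: 0.234
finger_force: 44.2
clock: 10.93
ee_pos: [0.5204, -0.1656, 0.2453]
ee_rot: [-0.001, 0.081, 0.997, -0.005]
contact_force: [-3.9, -15.7, 0.3]
grip_width: 0.228
finger_force: 43.9
```

```bash
python3 -m pendant '[{"translation":[0,7.5,-14.5],"turn":0},{"translation":[0,9,-14],"turn":0},{"translation":[0,0,0],"turn":0}]'
python3 -m pendant '[{"translation":[0,6,-8],"turn":0},{"translation":[0,4,-5],"turn":0},{"translation":[0,0,0],"turn":0}]'
python3 -m pendant '[{"translation":[0,2,-3],"turn":0},{"translation":[0,2,-3],"turn":0},{"translation":[0,0,0],"turn":0}]'
```

```text
clock: 11.18
ee_pos: [0.5235, -0.1464, 0.2756]
ee_rot: [0.0, 0.08, 0.997, -0.002]
contact_force: [-5.5, -7.3, 6.4]
grip_width: 0.226
finger_force: 45.5
clock: 11.43
ee_pos: [0.5249, -0.1377, 0.2874]
ee_rot: [-0.0, 0.08, 0.997, -0.003]
contact_force: [-6.3, -9.4, 8.1]
grip_width: 0.228
finger_force: 45.3
clock: 11.68
ee_pos: [0.5255, -0.1338, 0.2925]
ee_rot: [-0.0, 0.08, 0.997, -0.003]
contact_force: [-4.2, -8.3, 4.0]
grip_width: 0.221
finger_force: 44.7
```

Run:
```python
from h import *
b=grab("side","s7.png");w=grab("wrist","w7.png")
f=np.zeros((384,800,3),np.uint8);f[:,:400]=w[:,56:456];f[:,400:]=cv2.resize(b[120:216,220:320],(400,384),interpolation=cv2.INTER_CUBIC);cv2.imwrite("pics/v7.png",f)
```

```text
(no output)
```

View pics/v7.png

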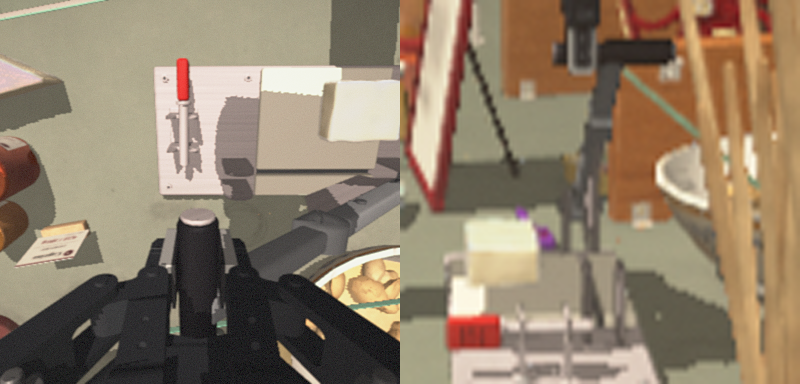

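The picture shows the bar up between the pads and the pin still in its rest. I'll push a bit more to feel the stop.

```bash
cat > bar.py <<'E'
from h import *
b=imaging.get_image("side").astype(int)
g=b[125:142,272:288].max(2);r=np.argwhere(g<45);print("dark mean",r.mean(0)[::-1]+[272,125],len(r))
c=np.array([.5424,-.2157]);v=np.array([.160,.987])
for th in(.6,.65,.7,.75):
    P=[*(c+v*.345*(1-np.cos(th))),.085+.345*np.sin(th)];print(th,P,proj("side",P))
E
python3 bar.py
python3 -m pendant '[{"translation":[0,2,-4],"turn":0},{"translation":[0,1,-4],"turn":0},{"translation":[0,0,0],"turn":0}]'
python3 bar.py|head -1
```

```text
dark mean [281.5625 132.1875] 16
0.6 [np.float64(0.5520414740569858), np.float64(-0.15622415691096914), np.float64(0.2798016533212872)] [273.89901764 141.6924934 ]
0.65 [np.float64(0.5536561743200921), np.float64(-0.14626347466293177), np.float64(0.29378930997893365)] [273.61382709 136.82506089]
0.7 [np.float64(0.5553807112618963), np.float64(-0.1356252374031776), np.float64(0.3072551020970034)] [273.30488684 132.09543489]
0.75 [np.float64(0.5572107744381651), np.float64(-0.12433603518456914), np.float64(0.32016537220805025)] [272.973768   127.52195876]
clock: 12.08
ee_pos: [0.5254, -0.1329, 0.2939]
ee_rot: [-0.005, 0.081, 0.997, -0.004]
contact_force: [0.8, -18.7, -28.6]
grip_width: 0.222
finger_force: 47.9
dark mean [285.33333333 134.        ] 3
```

The stop is felt: 28 N and no further movement. I'll relieve the force, release and retreat.

```bash
python3 -m pendant '[{"translation":[0,-1.5,4],"turn":0},{"translation":[0,0,0],"turn":0}]'
python3 -m pendant '[{"translation":[0,0,0],"turn":0},{"translation":[0,0,0],"turn":0},{"translation":[0,0,0],"turn":0},{"translation":[0,0,0],"turn":0}]' 0.3
python3 -m pendant '[{"translation":[0,0,-20],"turn":0},{"translation":[0,0,-30],"turn":0},{"translation":[0,0,-30],"turn":0},{"translation":[30,0,-10],"turn":0},{"translation":[40,0,0],"turn":0},{"translation":[40,0,0],"turn":0},{"translation":[0,0,0],"turn":0},{"translation":[0,0,0],"turn":0}]'
python3 - <<'E'
from h import *
b=grab("side","s8.png");w=grab("wrist","w8.png")
f=np.zeros((384,800,3),np.uint8);f[:,:400]=w[:,56:456];f[:,400:]=cv2.resize(b[120:216,220:320],(400,384),interpolation=cv2.INTER_CUBIC);cv2.imwrite("pics/v8.png",f)
E
```

```text
clock: 12.3
ee_pos: [0.5255, -0.133, 0.2937]
ee_rot: [-0.002, 0.081, 0.997, -0.003]
contact_force: [-1.1, -11.3, -9.4]
grip_width: 0.224
finger_force: 49.8
clock: 12.63
ee_pos: [0.5268, -0.1297, 0.2963]
ee_rot: [0.0, 0.08, 0.997, 0.0]
contact_force: [0.2, 0.3, 0.9]
grip_width: 0.699
finger_force: 0.0
clock: 13.3
ee_pos: [0.4165, -0.1119, 0.3876]
ee_rot: [0.002, 0.08, 0.997, -0.0]
contact_force: [0.4, -0.7, -0.3]
grip_width: 0.7
finger_force: 0.0
```

View pics/v8.png

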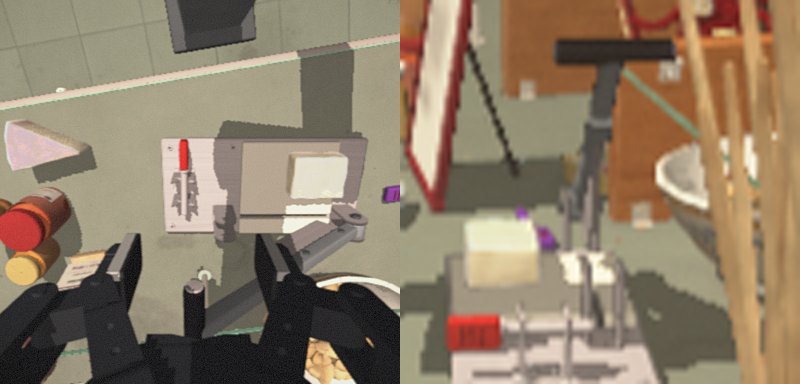

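The arm stands open on its own (crossbar at (613,50) in the side view), the pin lies in its rest (470,332), and nothing else has moved. I'll hand it in.

```bash
python3 -c "
from bench import arm
print(arm.close_job())"
```

```text
the job is handed in; nothing more can be done
None
```

The locking pin lies in both notches of its rest, the blade arm stands open at its stop, nothing else appeared moved in the last pictures, and I handed the job in at about 13 s with no verdict shown.

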